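# Set the spacer and hold the lacquer tile flush

### The job

The black and gold lacquer tile lies in its inlay frame on a springy pad, standing a little proud, with a gap along each red side rail. Take the wooden spacer out of its stand, slide it upright all the way down into the one gap that is wide enough for it and let go of it, then press the tile down until its face is flush with the rails. Finish while still holding the tile pressed flush, touching only the tile, and leave the cup, the brush jar and the tin where they are.

Things in the scene. Friction and masses are not known exactly. Their poses are not given: they have to be found in the camera images.
- spacer_mid (a point): Wooden spacer, green band near the top: 50 long (x) x 10 thick (y) x 66 tall (z), 30 g; this point is its centre, 33 above its foot. Lowest 5.5 mm chamfered to 5 thick. Starts upright, 22 deep in the slot of its stand, x along the slot, and pulls straight up. Grip across its thickness near the top: fingertips 25 or more above its foot stay clear of stand and raised tile.
- stand: Low brown wooden stand for the spacer, fixed to the table, 84 (x) x 46 (y) x 28 tall; origin at the centre of its underside; the slot, 12 wide (y) and 54 long (x), is at its centre with its floor 6 above the table. It stands to the left or to the right of the frame.
- frame: Inlay frame fixed to the table: dark wooden deck 140 (x) x 184 (y) x 12 thick; origin at the centre of its underside, on the table. Black end bars at x = -60.5 and +60.5 (inner faces at +-53), tops 30 above the table. Red side rails stand on the deck, the tile lies between rails and end bars. In its gap the spacer's 50 mm side runs along frame x and its foot stands on the deck, 12 above the table.
- rail_slim: Slim red side rail with a gold line, fixed on the deck, 106 long (frame x) x 21 wide (frame y) x 18 tall; origin at the centre of its underside (12 above the table) at frame y = +74 or -74 (it varies), axes parallel to the frame's. Its top is 30 above the table. The gap between it and the tile is about 12.5 to 14.5 wide.
- rail_broad: Broad red side rail with a gold line, fixed on the deck on the side opposite to the slim one (frame y = -74 or +74), 106 long x 35 wide x 18 tall, origin and top as for the slim rail. The gap between it and the tile is only about 5.5 to 7.5 wide.
- tile_mid (a point): Loose black lacquer tile, gold ornament, 100 x 100 x 14 thick, about 160 g; this point is its centre, 7 below its top face; axes as the frame's at the start. It lies on a sprung pad (84 x 84, hidden) that moves only vertically. Top face starts 36 above the table, flush at 30 (hard stop, this point at 23). About 2.5 N starts to move it, 7.5 N brings it flush; it rises again when let go.
- paste_cup: White cup, gold inside, 68 across, 45 tall, loose bystander, beside the frame on the side away from the stand; origin at the centre of its underside.
- brush_jar: Clear jar with brushes, 64 across, jar 85 and brushes up to 155 tall, loose bystander, further out to the side of the frame; origin at the centre of its underside.
- lacquer_tin: Round tin with a red band, 70 across, 60 tall, loose bystander, further out to the side of the frame; origin at the centre of its underside.

How it is judged (in metres and radians):
On the way:
1. the spacer stands fully down in the wide gap, beside the slim rail, and is let go (horizontal distance between spacer_mid and rail_slim below 0.038 m and (y of spacer_mid in the frame of frame between 0.046 and 0.069 m or y of spacer_mid in the frame of frame between -0.069 and -0.046 m) and z of spacer_mid in the frame of frame below 0.049 m and angle between spacer_mid's own z axis and vertical below 0.35 rad and contact force between spacer and the fingers below 0.3 N and contact force between spacer and the arm below 0.3 N), for 0.2 s.
At the end, for the whole second after the job is handed in: Spacer untouched in the gap beside the slim rail, down on the deck (within 4 mm), leaning under 0.35 rad; the robot presses the tile with over 3 N, its face no more than 1.5 mm above the rails and level within 0.03 rad, through the last second (all of step 1 and z of tile_mid in the frame of frame below 0.0245 m and angle between tile_mid's own z axis and vertical below 0.03 rad and (contact force between tile and the fingers above 3 N or contact force between tile and the arm above 3 N)); the arm keeps its last pose, push and grip.
It fails at once if the cup is shoved away or knocked over (distance of paste_cup from where it was at the start of the episode above 0.03 m or angle between paste_cup's own z axis and vertical above 0.5 rad).
It fails at once if the brush jar is shoved away or knocked over (distance of brush_jar from where it was at the start of the episode above 0.03 m or angle between brush_jar's own z axis and vertical above 0.5 rad).
It fails at once if the tin is shoved away or knocked over (distance of lacquer_tin from where it was at the start of the episode above 0.03 m or angle between lacquer_tin's own z axis and vertical above 0.5 rad).
It also fails if it takes over 43 s, if anything falls off the work surface, if the arm or the gripper's body presses on something with over 40 N, if the wrist force passes 120 N, or if a joint passes its speed limit or range.

### The arm

A 6-joint arm with a two-finger parallel gripper is mounted at the origin on the work surface. World frame = base frame: x ahead of the robot, y to its left, z up, the work surface at z = 0. Lengths are in m, angles in degrees, forces in N, time in s.
With the tool pointing down it reaches from about 0.25 to 0.85 m from the base axis. Payload 12.5 kg.
Tool frame: the origin (TCP) lies midway between the tips of the shut fingers; the grasp point (between the pads) lies 19 mm behind it; z points along the fingers, y is the direction in which the jaws open and shut (so a half turn about z gives the same grasp; the last joint's range is limited). The gripper opens to 93 mm and grips with 3 to 60 N. Pads are 15 mm wide; open, the fingers measure 128 mm over their backs; the gripper's body (75 mm by 188 mm) begins 65 mm behind the grasp point.
Start: joints at [70.783, 20.094, 94.641, -0, 65.266, -4.847], TCP at [0.136, 0.533, 0.219] pointing down, gripper open.
Joint ranges: [-157.81, 157.81], [-45, 120.19], [0.68, 151.7], [-89.99, 269.99], [4.06, 180], [-164.3, 164.3]. Speed limits (degrees/s): [127.2, 127.2, 159.86, 180, 180, 180].

### API

Orientations are given as [roll, pitch, yaw] about the fixed x, y, z axes, in that order (R = Rz(yaw) Ry(pitch) Rx(roll)).
In Python, from workcell import ctrl gives the robot as it stands.
- The arm moves only by the tool move_arm, never from a script. Its arguments are lists of equal length, an entry for each row: "xyz": the shift along the tool's x, y, z in m, a list of three; "twist": the turn about the tool's z in rad; "hand": the opening, from -1 (shut) to 1 (fully open). In form: {"xyz": [[x, y, z], ...], "twist": [twist, ...], "hand": [hand, ...]}. A call has 1 to 8 rows; each row shifts and turns the commanded pose from where the row before left it, along the tool's axes as they then stand; what a row does not reach is not made up. A row lasts 1/8 s, in which the tool goes at most 62.5 mm and 10.7 degrees, less where a joint would pass 70% of its speed; a pose out of reach is approached as far as the arm can. A call with a gripper value outside its range is refused whole. The fingers move at their own pace and stop on an object; the grip force is fixed at half the most. Time passes only in rows, so rows that do not move let the fingers close. It gives the time, the measured TCP pose, the force and the opening at its end, in the units of the state.
- ctrl.sense(): the state, without advancing time (a new reading comes with each control period).
- ctrl.get_image(name): name is "scene" or "top" or "wrist"; returns a dict with "frame" (400x640x3 uint8, red, green, blue), "fx", "fy", "cx", "cy" (pixels), "eye" and "attitude" of the camera in the world. Camera axes: x right, y down, z forward; pixel columns grow to the right and rows downward; lengths in m; the calibration is good to about 2 mm. A picture is of the moment at which its call begins. There is no depth.
- ctrl.hand_in(): hands the job in, once; it reports no verdict.
The state is a dict: "t": time; "q": joint angles; "dq": joint speeds; "tau": joint torques, N m; "tool_pos": TCP position; "eef_rot": TCP orientation; "contact_force": force on the tool from outside, world axes, zero at the start; "moment": the same for the moment, N m; "gripper_width": finger opening in m.
Only numpy, scipy, OpenCV 4.12 (cv2) and the standard library are available. Lean on these libraries where they do the work, as an engineer would, in place of code of your own. Each camera call takes 0.05 s, during which the arm holds its last target.

## Working session

There is one attempt and no reset: what is moved stays moved. The work goes in short steps, Python scripts to look and compute and a tool call to move; the robot and the scene stay as the last step left them, time stands still between calls to the robot, and variables do not carry over. Pictures are saved under pics/ and viewed, and the job is handed in when it is done.

Besides the shell and the picture viewer there is one more tool, called after "Call:" as name(argument=value, ...), one argument or row to a line, values as JSON. move_arm: Moves the arm, as the interface text tells. Its arguments: {"type":"object","properties":{"xyz":{"type":"array","items":{"type":"array","items":{"type":"number"}}},"twist":{"type":"array","items":{"type":"number"}},"hand":{"type":"array","items":{"type":"number"}}},"required":["xyz","twist","hand"]}

```bash
mkdir -p pics
cat > h.py <<'E'
import numpy as np, cv2
from scipy.spatial.transform import Rotation as R
from workcell import ctrl
def save(n,f): cv2.imwrite(f'pics/{n}.png',cv2.cvtColor(f,cv2.COLOR_RGB2BGR))
E
python3 - <<'E'
from h import *
s=ctrl.sense(); print(s)
import pickle
for n in ['top','scene','wrist']:
    d=ctrl.get_image(n); save(n+'0',d['frame']); pickle.dump(d,open(n+'0.pkl','wb'))
    print(n,{k:v for k,v in d.items() if k!='frame'})
E
```

```text
{'t': 0.0, 'q': array([ 7.07860263e+01,  2.01261503e+01,  9.46756368e+01, -4.01237550e-04,
        6.52651599e+01, -4.84634881e+00]), 'dq': array([ 0.03889454, -0.00272698, -0.02686151, -0.0107036 , -0.08480454,
       -0.03742299]), 'tau': array([ 1.45539263e-03, -4.97317815e+01, -2.85269451e+01,  6.99755014e-02,
        2.55664618e-02, -7.00306168e-05]), 'tool_pos': array([0.13633708, 0.53248993, 0.21809281]), 'eef_rot': array([-1.79933262e+02, -5.29301363e-03,  1.65632540e+02]), 'contact_force': array([0.53451886, 0.02821437, 0.44821323]), 'moment': array([ 0.054724  , -0.01174722, -0.06785981]), 'gripper_width': 0.09301322167168995}
top {'fx': 396.1865694924631, 'fy': 396.1865694924631, 'cx': 318.67160406543735, 'cy': 203.12154153348757, 'eye': array([0.3660231 , 0.0164678 , 0.91460367]), 'attitude': array([-1.70472103e+02, -3.61476084e-02, -8.96467881e+01])}
scene {'fx': 501.28970194669915, 'fy': 501.28970194669915, 'cx': 312.98055857864625, 'cy': 199.14689096572218, 'eye': array([1.22743427, 0.05513162, 1.06088849]), 'attitude': array([-144.71103363,   -0.20234576,   93.26793967])}
wrist {'fx': 285.43465280359067, 'fy': 285.43465280359067, 'cx': 319.44980791212504, 'cy': 194.89188745169756, 'eye': array([0.06210288, 0.55151006, 0.38385581]), 'attitude': array([1.64170994e+02, 5.92556217e-02, 7.56329566e+01])}
```

View pics/top0.png

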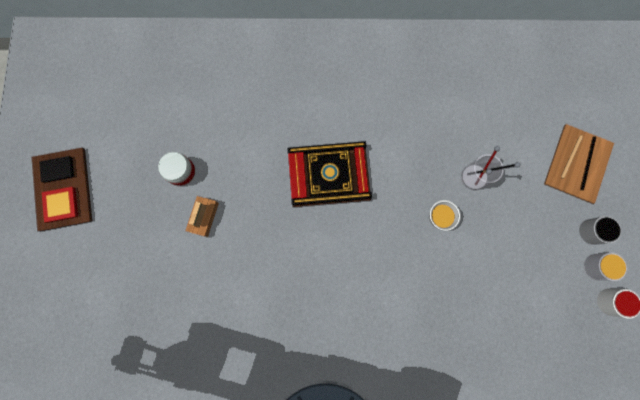

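View pics/scene0.png

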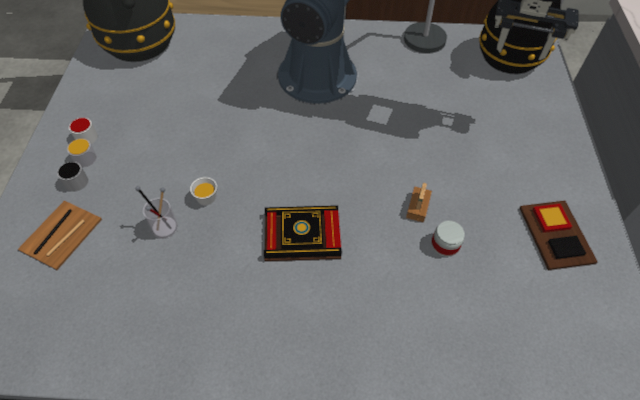

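View pics/wrist0.png

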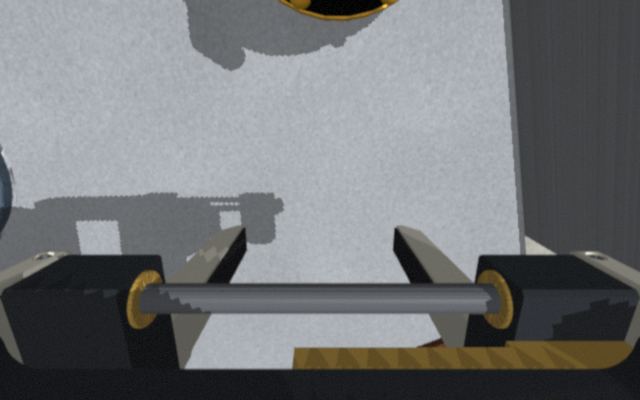

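```bash
cat >> h.py <<'E'
import pickle
def rot(d): return R.from_euler('xyz',d['attitude'],degrees=True).as_matrix()
def ray(d,uv,z):
    uv=np.atleast_2d(np.float64(uv)); c=np.c_[(uv[:,0]-d['cx'])/d['fx'],(uv[:,1]-d['cy'])/d['fy'],np.ones(len(uv))]
    w=c@rot(d).T; return d['eye']+w*((z-d['eye'][2])/w[:,2])[:,None]
def proj(d,P):
    c=(np.atleast_2d(P)-d['eye'])@rot(d); return np.c_[d['cx']+d['fx']*c[:,0]/c[:,2],d['cy']+d['fy']*c[:,1]/c[:,2]]
def crop(n,f,x0,y0,x1,y1,k): save(n,cv2.resize(f[y0:y1,x0:x1],None,fx=k,fy=k,interpolation=cv2.INTER_CUBIC))
E
python3 - <<'E'
from h import *
t=pickle.load(open('top0.pkl','rb')); s=pickle.load(open('scene0.pkl','rb'))
A=cv2.resize(t['frame'][130:220,280:380],None,fx=5,fy=5,interpolation=cv2.INTER_CUBIC)
crop('c_frame',t['frame'],280,130,380,220,7)
crop('c_stand',t['frame'],150,140,230,250,5)
crop('c_stand_s',s['frame'],395,170,475,260,6)
crop('c_frame_s',s['frame'],255,190,350,270,7)
print(ray(t,[[330,172],[202,216],[196,213],[445,215],[475,176],[174,165]],0.03))
E
```

```text
[[ 0.58706158 -0.00871911  0.03      ]
 [ 0.48345284  0.2793039   0.03      ]
 [ 0.49018595  0.2932004   0.03      ]
 [ 0.48914548 -0.26797348  0.03      ]
 [ 0.57974561 -0.3409169   0.03      ]
 [ 0.60134064  0.35020496  0.03      ]]
```

View pics/c_frame.png

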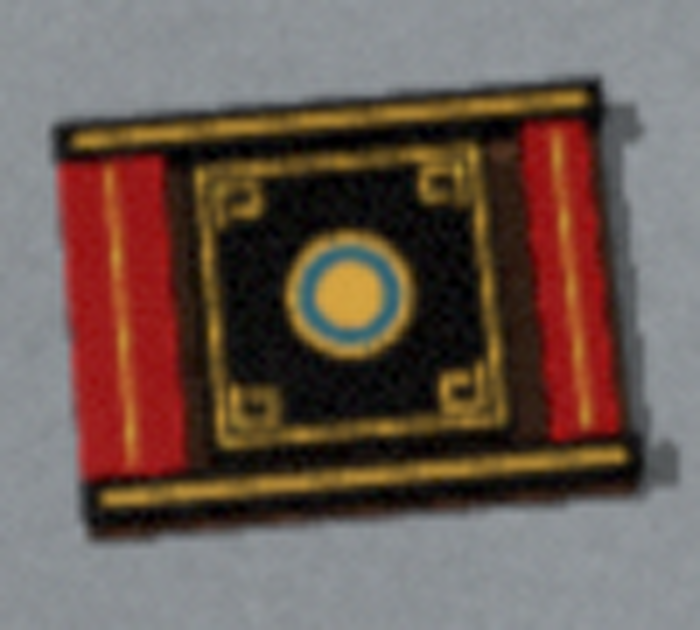

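View pics/c_stand.png

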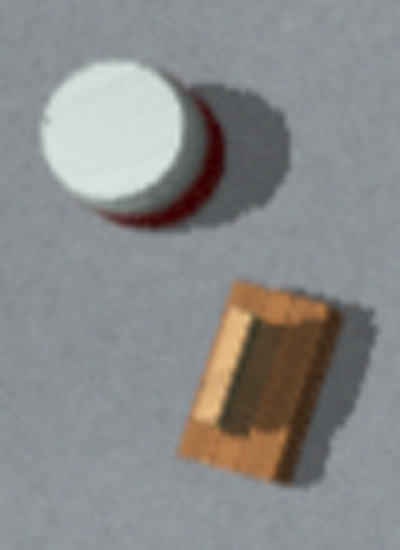

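View pics/c_stand_s.png

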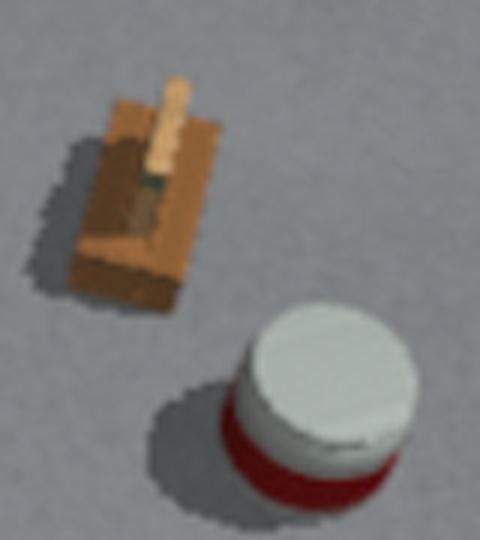

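View pics/c_frame_s.png

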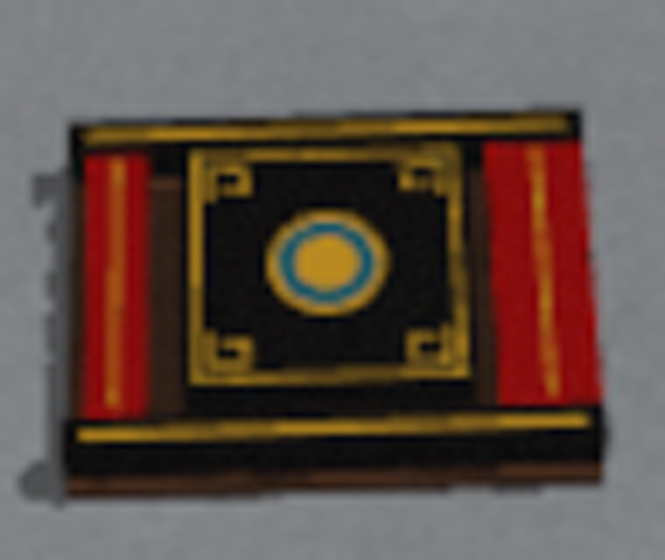

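```bash
cat > m.py <<'E'
from h import *
def rects(d,mask,z,amin=20,off=(0,0),k=1):
    cs,_=cv2.findContours(mask,cv2.RETR_EXTERNAL,cv2.CHAIN_APPROX_NONE); out=[]
    for c in cs:
        if cv2.contourArea(c)<amin*k*k: continue
        (p)=(c[:,0].astype(float)+.5)/k-.5+np.array(off)
        W=ray(d,p,z)[:,:2]
        r=cv2.minAreaRect((W*1000).astype(np.float32)); M=cv2.moments((W*1000).astype(np.float32))
        cen=np.array([M['m10'],M['m01']])/M['m00']
        b=cv2.boxPoints(r); e0,e1=b[1]-b[0],b[2]-b[1]; e=e0 if np.hypot(*e0)>np.hypot(*e1) else e1
        a=np.degrees(np.arctan2(e[1],e[0])); a=(a+90)%180-90
        out.append((np.round(r[0],1),np.round(cen,1),np.round(sorted(r[1]),1),round(a,2)))
    return out
def up(d,x0,y0,x1,y1,k=4):
    return cv2.resize(d['frame'][y0:y1,x0:x1],None,fx=k,fy=k,interpolation=cv2.INTER_CUBIC)
E
python3 - <<'E'
from m import *
k=4
for nm,box,sb in (('top',(280,130,380,220),(180,185,225,245)),('scene',(255,190,350,270),(400,175,440,225))):
    d=pickle.load(open(nm+'0.pkl','rb'))
    i=up(d,*box).astype(int); m=((i[...,0]>90)&(i[...,1]<50)&(i[...,2]<60)).astype(np.uint8)*255
    m=cv2.morphologyEx(m,cv2.MORPH_CLOSE,np.ones((17,17)))
    print(nm,'rails',*rects(d,m,.03,60,box[:2],k),sep='\n')
    h=cv2.cvtColor(i.astype(np.uint8),cv2.COLOR_RGB2HSV); m=((h[...,0]>85)&(h[...,0]<115)&(h[...,1]>100)).astype(np.uint8)*255
    print('ring',*rects(d,m,.036,10,box[:2],k),sep='\n')
    i=up(d,*sb); h=cv2.cvtColor(i,cv2.COLOR_RGB2HSV)
    w=((h[...,1]>90)&(h[...,2]>50)).astype(np.uint8)*255
    t=((h[...,2]>200)&(h[...,1]>60)).astype(np.uint8)*255
    print('stand',*rects(d,w,.028,20,sb[:2],k),'spacertop',*rects(d,t,.072,10,sb[:2],k),sep='\n')
    save('ms_'+nm,np.hstack([w,t,]) [...,None].repeat(3,2))
E
```

```text
top
rails
(array([580.3,  65.9]), array([580.4,  66.1]), array([ 34. , 107.3]), np.float32(5.38))
(array([593.9, -79.6]), array([593.8, -79.4]), array([ 23.7, 107.3]), np.float32(5.32))
ring
(array([586.2,  -7.4]), array([586.5,  -7.4]), array([28.7, 29.1]), np.float32(-89.75))
stand
(array([484.2, 280.2]), array([484.2, 280.4]), array([52.6, 83.8]), np.float32(-15.27))
spacertop
(array([485.3, 284.5]), array([485.5, 284.5]), array([ 8.9, 49. ]), np.float32(-15.13))
scene
rails
(array([596. , -78.4]), array([595.9, -78.4]), array([ 21.8, 105.7]), np.float32(5.63))
(array([581.8,  67.5]), array([581.8,  67.6]), array([ 34.4, 106.2]), np.float32(5.45))
ring
(array([586.7,  -6.2]), array([586.8,  -6.3]), array([29.7, 30.2]), np.float32(-45.61))
stand
(array([486.4, 285. ]), array([493.1, 283.3]), array([ 45.6, 120. ]), np.float32(-15.07))
spacertop
```

Run:
```python
import cv2,numpy as np
a=cv2.imread('pics/ms_top.png');b=cv2.imread('pics/ms_scene.png')
H=max(a.shape[0],b.shape[0]);f=lambda x:np.vstack([x,np.full((H-x.shape[0],x.shape[1],3),90,np.uint8)])
cv2.imwrite('pics/ms.png',np.hstack([f(a),f(b)]))
```

```text
(no output)
```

View pics/ms.png

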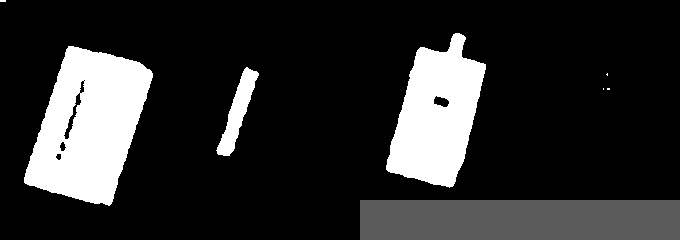

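```bash
cat > step.py <<'E'
from h import *
import sys
# step.py x y z yaw n : tool-frame delta from measured pose (assumes pointing down)
def delta(tgt,yaw):
    s=ctrl.sense(); Rt=R.from_euler('xyz',s['eef_rot'],degrees=True).as_matrix()
    d=Rt.T@(np.array(tgt)-s['tool_pos']); tw=-np.radians((yaw-s['eef_rot'][2]+180)%360-180)
    return s,d,tw
x,y,z,yaw=map(float,sys.argv[1:5]); s,d,tw=delta([x,y,z],yaw)
print('pos',s['tool_pos'].round(4),s['eef_rot'].round(2),'F',s['contact_force'].round(2),'w',s['gripper_width'],'t',s['t'])
print('delta tool',d.round(4),'twist',round(tw,4))
E
python3 step.py .4853 .2845 .14 164.9
python3 -c "
from h import *
d=pickle.load(open('wrist0.pkl','rb'));s=ctrl.sense();print(proj(d,s['tool_pos']),proj(d,s['tool_pos']+[0,0,-.12]))"
```

```text
pos [0.1364 0.5326 0.2182] [-179.95   -0.    165.63] F [-0.77 -0.48 -0.28] w 0.09278824406143103 t 0.15
delta tool [-0.3996 -0.1536  0.0783] twist 0.0127
[[319.82480271 240.14389796]] [[319.7981911  190.88145455]]
```

Call:
move_arm(
  xyz=[
    [-0.05,-0.0192,0],
    [-0.05,-0.0192,0],
    [-0.05,-0.0192,0],
    [-0.05,-0.0192,0.01],
    [-0.05,-0.0192,0.01],
    [-0.05,-0.0192,0.02],
    [-0.05,-0.0192,0.02],
    [-0.05,-0.0192,0.018],
  ],
  twist=[0,0,0,0,0,0,0,0.0127],
  hand=[1,1,1,1,1,1,1,1],
)

```text
t: 1.15
tool_pos: [0.487, 0.2834, 0.1398]
eef_rot: [-180.0, -0.0, 164.9]
contact_force: [0.7, 0.9, 0.1]
gripper_width: 0.093
```

Call:
move_arm(
  xyz=[
    [0,0,0],
    [0,0,0],
  ],
  twist=[0,0],
  hand=[1,1],
)

```text
t: 1.4
tool_pos: [0.4854, 0.2849, 0.1406]
eef_rot: [-180.0, -0.0, 164.9]
contact_force: [0.0, 0.4, 0.9]
gripper_width: 0.0934
```

```bash
python3 step.py .4853 .2845 .14 164.9
python3 - <<'E'
from h import *
d=ctrl.get_image('wrist'); save('w1',d['frame']); pickle.dump(d,open('w1.pkl','wb'))
print(proj(d,[.4853,.2845,.072]))
E
```

```text
pos [0.4854 0.2849 0.1406] [-1.7999e+02 -3.0000e-02  1.6489e+02] F [0.02 0.4  0.94] w 0.09337067044056245 t 1.4
delta tool [-0.     -0.0004  0.0006] twist -0.0002
[[319.22957442 206.36525013]]
```

View pics/w1.png

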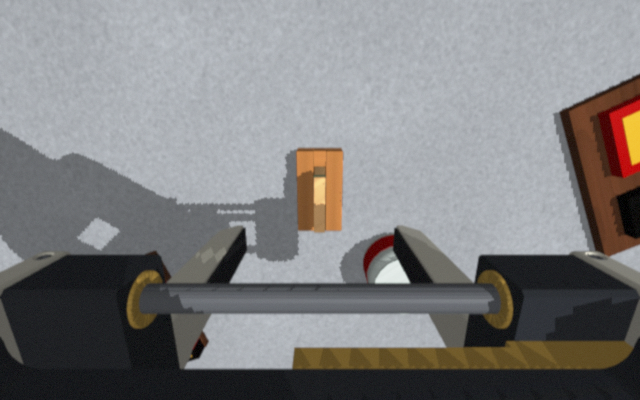

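Run:
```python
from h import *
d=pickle.load(open('w1.pkl','rb')); crop('w1c',d['frame'],280,135,360,245,5)
print(proj(d,[[.4853,.2845,.028],[.4853,.2845,.006]]))
```

```text
[[319.27164962 192.83437375]
 [319.28837511 187.45565724]]
```

View pics/w1c.png

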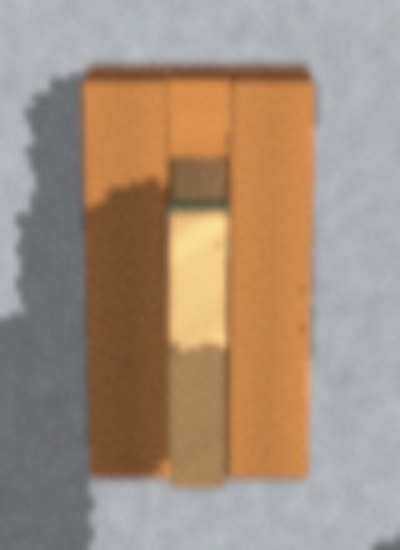

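Call:
move_arm(
  xyz=[
    [0,0,0.03],
    [0,0,0.03],
    [0,0,0.025],
    [0,0,0.014],
    [0,0,0],
    [0,0,0],
  ],
  twist=[0,0,0,0,0,0],
  hand=[1,1,1,1,1,-1],
)

```text
t: 2.2
tool_pos: [0.4862, 0.2852, 0.0427]
eef_rot: [179.9, 0.1, 164.9]
contact_force: [-0.2, 0.2, 1.2]
gripper_width: 0.0868
```

Call:
move_arm(
  xyz=[
    [0,0,0],
    [0,0,0],
    [0,0,0],
    [0,0,0],
    [0,0,0],
  ],
  twist=[0,0,0,0,0],
  hand=[-1,-1,-1,-1,-1],
)

```text
t: 2.82
tool_pos: [0.4858, 0.2847, 0.0416]
eef_rot: [-180.0, -0.0, 164.9]
contact_force: [-0.5, 0.0, 0.4]
gripper_width: 0.0378
```

Call:
move_arm(
  xyz=[
    [0,0,0],
    [0,0,0],
    [0,0,0],
    [0,0,0],
    [0,0,0],
    [0,0,0],
  ],
  twist=[0,0,0,0,0,0],
  hand=[-1,-1,-1,-1,-1,-1],
)

```text
t: 3.58
tool_pos: [0.4858, 0.2847, 0.0416]
eef_rot: [180.0, 0.0, 164.9]
contact_force: [0.4, -0.4, 0.5]
gripper_width: 0.0097
```

Gripped (9.7 mm). Lift straight up.

Call:
move_arm(
  xyz=[
    [0,0,-0.01],
    [0,0,-0.02],
    [0,0,-0.03],
    [0,0,-0.03],
    [0,0,-0.02],
    [0,0,0],
    [0,0,0],
  ],
  twist=[0,0,0,0,0,0,0],
  hand=[-1,-1,-1,-1,-1,-1,-1],
)

```text
t: 4.45
tool_pos: [0.4855, 0.2845, 0.151]
eef_rot: [-180.0, -0.0, 164.9]
contact_force: [0.4, -0.2, -0.8]
gripper_width: 0.0095
```

```bash
python3 step.py .5933 -.0618 .15 -174.55
python3 - <<'E'
from h import *
d=ctrl.get_image('wrist'); save('w2',d['frame']); pickle.dump(d,open('w2.pkl','wb'))
crop('w2c',d['frame'],220,120,420,300,4)
E
```

```text
pos [0.4855 0.2845 0.151 ] [-1.7996e+02 -4.0000e-02  1.6490e+02] F [ 0.39 -0.24 -0.76] w 0.009545376979331622 t 4.45
delta tool [-0.1943 -0.3063  0.0011] twist -0.3586
```

View pics/w2c.png

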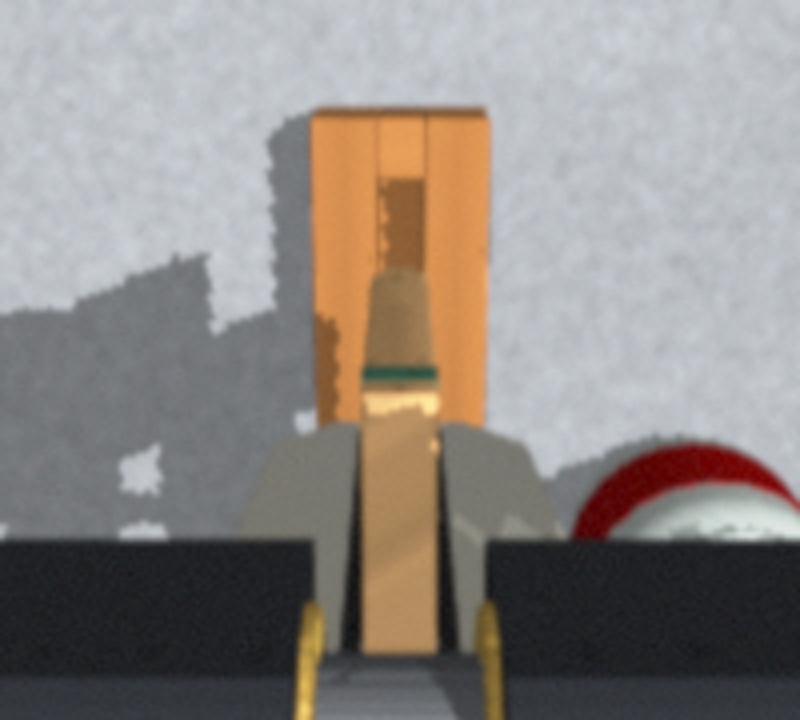

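Call:
move_arm(
  xyz=[
    [-0.0278,-0.0438,0],
    [-0.0278,-0.0438,0],
    [-0.0278,-0.0438,0],
    [-0.0278,-0.0438,0],
    [-0.0278,-0.0438,0],
    [-0.0278,-0.0438,0],
    [-0.0275,-0.0435,0.001],
    [0,0,0],
  ],
  twist=[0,0,0,0,0,0,0,-0.12],
  hand=[-1,-1,-1,-1,-1,-1,-1,-1],
)

```text
t: 5.5
tool_pos: [0.5938, -0.0647, 0.1493]
eef_rot: [-180.0, -0.1, 171.7]
contact_force: [0.8, 0.9, 0.3]
gripper_width: 0.0099
```

Call:
move_arm(
  xyz=[
    [0,0,0],
    [0,0,0],
    [0,0,0],
    [0,0,0],
  ],
  twist=[-0.12,-0.1186,0,0],
  hand=[-1,-1,-1,-1],
)

```text
t: 6.0
tool_pos: [0.5934, -0.0615, 0.1501]
eef_rot: [180.0, -0.0, -174.7]
contact_force: [-0.3, 0.5, -0.1]
gripper_width: 0.0094
```

```bash
python3 step.py .5933 -.0618 .15 -174.55
python3 - <<'E'
from h import *
d=ctrl.get_image('wrist'); save('w3',d['frame']); pickle.dump(d,open('w3.pkl','wb'))
for n in ['top','scene']:
    d=ctrl.get_image(n); save(n+'3',d['frame']); pickle.dump(d,open(n+'3.pkl','wb'))
E
```

```text
pos [ 0.5934 -0.0615  0.1501] [ 1.7999e+02 -5.0000e-02 -1.7470e+02] F [-0.35  0.54 -0.07] w 0.009399106644815013 t 6.0
delta tool [ 0.0002 -0.0002  0.0001] twist -0.0025
```

View pics/w3.png

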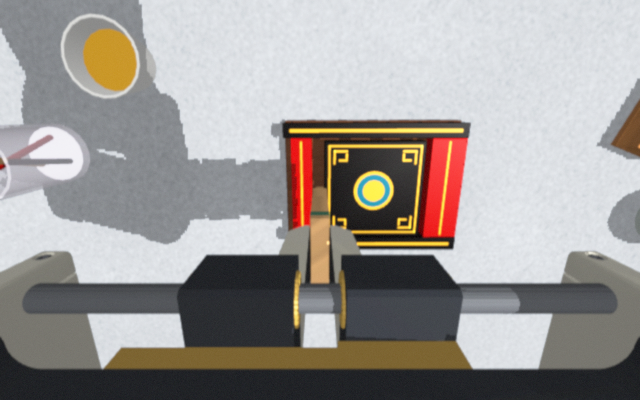

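View pics/scene3.png

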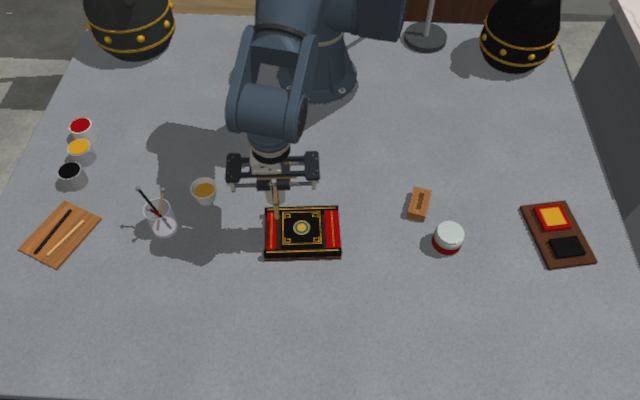

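```bash
cat > w.py <<'E'
from m import *
def fit(d,uv,z):
    W=ray(d,uv,z)[:,:2]*1000; vx,vy,x,y=cv2.fitLine(W.astype(np.float32),cv2.DIST_HUBER,0,.01,.01).ravel()
    a=np.degrees(np.arctan2(vy,vx)); a=(a+90)%180-90; n=np.array([-np.sin(np.radians(a)),np.cos(np.radians(a))])
    r=(W-[x,y])@n
    return a,n,float(n@[x,y]),r.std()
def runs(d,r0,r1,c0,c1):
    i=d['frame'].astype(int); m=(i[...,0]>110)&(i[...,1]<70)&(i[...,2]<80)
    return m
E
python3 - <<'E'
from w import *
d=pickle.load(open('w3.pkl','rb'))
crop('w3c',d['frame'],270,110,480,260,3.8)
f=d['frame'].astype(float); 
for r in (150,160,170): print(r,[tuple(int(x) for x in f[r,c]) for c in range(306,334,2)])
for r in (145,155,170): 
    g=f[r,:,0]-f[r,:,1]; print(r,g[285:345].astype(int))
E
```

```text
150 [(239, 27, 27), (239, 32, 29), (234, 23, 25), (124, 42, 27), (84, 53, 34), (82, 53, 34), (85, 54, 39), (86, 54, 37), (84, 51, 36), (45, 30, 21), (46, 42, 35), (222, 171, 59), (228, 178, 58), (79, 71, 42)]
160 [(239, 23, 20), (239, 25, 28), (234, 24, 26), (144, 59, 40), (84, 51, 33), (80, 52, 34), (80, 49, 33), (77, 48, 30), (80, 47, 33), (42, 30, 22), (42, 38, 31), (222, 170, 57), (216, 163, 53), (113, 87, 37)]
170 [(238, 25, 27), (238, 26, 27), (237, 24, 22), (153, 50, 36), (82, 50, 35), (82, 51, 34), (84, 53, 39), (82, 53, 37), (81, 53, 36), (45, 28, 21), (42, 35, 29), (220, 167, 55), (212, 161, 53), (37, 33, 30)]
145 [  8  24  34  32  43 107 197 210 211 215 213 218 212 191 110  30  31 115
 196 214 206 209 210 216 210 209 168  86  39  32  29  32  30  30  33  31
  30  28  27  18   4   6  11  35  43  39  41  43  43  43  43  42  42  41
  42  43  42  40  42  39]
155 [  4  22  30  31  38  91 186 208 212 221 213 221 217 199 135  56  38 111
 189 211 217 211 209 214 211 209 180  88  35  31  29  28  30  30  29  31
  29  30  27  13   1   4  25  52  31  51  25  18  47  30  43  32   3   2
   3   4   2   2   1  19]
170 [  1  11  25  27  28  41  89 129 134 138 169 207 214 207 160  89  43  91
 166 208 212 213 213 212 212 213 193 103  43  32  30  31  31  31  33  29
  29  28  26  17   3   7  26  53  35  51  24   4   3   3   3   3   0   2
   0   2   1   3  -1   3]
```

View pics/w3c.png

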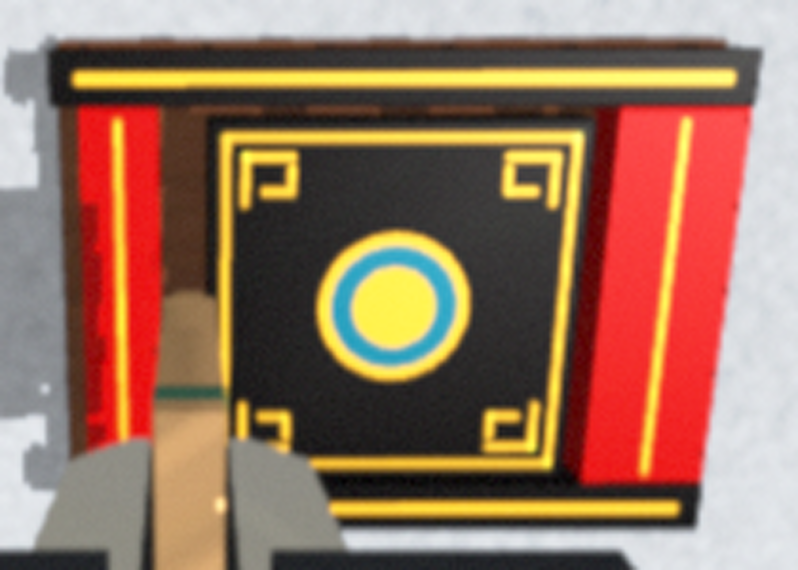

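```bash
cat >> w.py <<'E'
def cross(v,lvl):  # last falling crossing idx
    out=[i+(v[i]-lvl)/(v[i]-v[i+1]) for i in range(len(v)-1) if v[i]>=lvl>v[i+1]]
    return out
def gap(d,rows,c0=302,c1=330):
    f=cv2.GaussianBlur(d['frame'].astype(np.float32),(1,3),0); A=[];B=[]
    for r in rows:
        g=f[r,c0:c1,0]-f[r,c0:c1,1]; a=cross(g,122)
        v=f[r,c0:c1,0]; 
        if not a: continue
        e=c0+a[-1]; A.append((e,r))
        k=int(a[-1])+3; b=cross(v[k:],63)
        if b: B.append((c0+k+b[0],r))
    return fit(d,A,.03),fit(d,B,.036),np.array(A),np.array(B)
E
python3 - <<'E'
from w import *
d=pickle.load(open('w3.pkl','rb')); ra,ti,A,B=gap(d,range(142,182))
s=ctrl.sense(); p=s['tool_pos'][:2]*1000
for nm,(a,n,c,sd),z in(('rail',ra,.03),('tile',ti,.036)):
    print(nm,a,sd,'dist tcp->line along n',c-n@p)
t=s['eef_rot'];print(t)
# spacer foot edges
f=d['frame']
for r in (186,190,195,200,205): print(r,[tuple(int(x) for x in f[r,c]) for c in range(308,332)][:24:2])
foot=np.r_[s['tool_pos'][:2],.1141]; fx=R.from_euler('xyz',t,degrees=True).as_matrix()
for y in(-.005,0,.005): print(y,proj(d,foot+fx@[-.025,y,0]+[0,0,.0055]),proj(d,foot+fx@[-.025,y,.066*-1]))
E
```

```text
rail 5.4718246 0.02720818375699683 dist tcp->line along n -7.585020918902231
tile 5.2171326 0.05740286005616365 dist tcp->line along n 3.9431597482411433
[ 1.79996287e+02 -1.07804188e-02 -1.74618659e+02]
186 [(237, 18, 20), (237, 26, 23), (160, 43, 30), (78, 50, 32), (94, 67, 47), (105, 77, 52), (103, 76, 52), (103, 74, 53), (51, 38, 29), (52, 45, 29), (240, 194, 57), (183, 138, 47)]
190 [(237, 27, 27), (238, 24, 24), (167, 68, 48), (139, 110, 76), (144, 113, 78), (148, 116, 79), (149, 118, 80), (149, 118, 81), (153, 121, 84), (142, 110, 74), (241, 195, 59), (182, 137, 45)]
195 [(236, 25, 21), (239, 29, 25), (166, 80, 58), (137, 108, 74), (141, 111, 77), (145, 114, 80), (147, 115, 79), (150, 118, 82), (154, 122, 85), (147, 114, 78), (241, 196, 59), (181, 136, 44)]
200 [(236, 24, 23), (229, 28, 23), (162, 100, 70), (136, 110, 75), (135, 107, 72), (136, 108, 73), (140, 112, 77), (147, 116, 80), (153, 121, 82), (160, 126, 85), (243, 198, 67), (182, 137, 44)]
205 [(236, 21, 24), (228, 41, 30), (151, 102, 70), (140, 110, 78), (137, 109, 75), (136, 106, 72), (142, 110, 77), (149, 118, 81), (153, 120, 82), (160, 126, 86), (240, 193, 76), (183, 137, 46)]
-0.005 [[312.73254115 253.54032973]] [[310.2826144  304.80051031]]
0 [[319.32329389 253.53199549]] [[319.29668545 304.78939008]]
0.005 [[325.91409898 253.52366118]] [[328.31085441 304.77826974]]
```

Run:
```python
from w import *
d=pickle.load(open('w3.pkl','rb')); ra,ti,A,B=gap(d,range(142,182))
s=ctrl.sense(); p=s['tool_pos'][:2]*1000; n=ra[1]
h=cv2.cvtColor(d['frame'],cv2.COLOR_RGB2HSV); k=4
box=(345,160,400,215); i=up(d,*box); h=cv2.cvtColor(i,cv2.COLOR_RGB2HSV); m=((h[...,0]>85)&(h[...,0]<115)&(h[...,1]>100)).astype(np.uint8)*255
for r in rects(d,m,.036,10,box[:2],k): print(r,'tile edge n-dist from tcp',n@(r[0]-p)-50)
# broad rail inner edge rows
f=d['frame'].astype(float); E=[]
for r in range(145,230): 
    g=f[r,400:470,0]-f[r,400:470,1]; 
    u=[j+(122-g[j])/(g[j+1]-g[j]) for j in range(69) if g[j]<122<=g[j+1]]
    if u: E.append((400+u[0],r))
a=fit(d,E,.03); print('broad inner',a[0],a[3],a[2]-a[1]@p, 'to slim inner (expect 148-17.5-10.5=120)',a[2]-a[1]@p+7.585)
t=s['eef_rot'];fx=R.from_euler('xyz',t,degrees=True).as_matrix();foot=np.r_[s['tool_pos'][:2],.1141]
for y in(-.005,0,.005): print(y,proj(d,foot+fx@[.025,y/2,0]),proj(d,foot+fx@[.025,y,-.0055]),proj(d,foot+fx@[.025,y,-.066]))
def edges(r,c0,c1): return [int(f[r,c,2]) for c in range(c0,c1)]
for r in (187,189,195,205,213): print(r,edges(r,306,334))
```

```text
(array([586.3,  -7.3]), array([586.3,  -7.4]), array([31.2, 31.7]), np.float32(-84.7)) tile edge n-dist from tcp 4.697494412455491
broad inner 5.330185 0.06522584652126831 111.27820080715128 to slim inner (expect 148-17.5-10.5=120) 118.86320080715127
-0.005 [[315.80033672 187.87602614]] [[312.19020177 189.80379703]] [[309.29234433 220.24441051]]
0 [[319.22739313 187.87155692]] [[319.2230502  189.79463366]] [[319.15431337 220.23174182]]
0.005 [[322.6544637  187.86708769]] [[326.25595825 189.7854702 ]] [[329.01639961 220.21907298]]
187 [21, 23, 23, 17, 23, 22, 31, 40, 45, 55, 62, 64, 67, 67, 69, 68, 69, 56, 43, 39, 38, 41, 57, 65, 44, 29, 34, 28]
189 [18, 27, 26, 19, 20, 25, 43, 69, 74, 77, 79, 80, 81, 82, 83, 80, 81, 78, 79, 79, 69, 49, 59, 64, 44, 33, 31, 24]
195 [19, 21, 21, 21, 25, 30, 58, 72, 74, 73, 77, 78, 80, 79, 79, 82, 82, 83, 85, 82, 78, 62, 59, 57, 44, 31, 28, 32]
205 [14, 20, 24, 19, 30, 54, 70, 77, 78, 75, 75, 76, 72, 76, 77, 76, 81, 82, 82, 84, 86, 84, 76, 64, 46, 27, 26, 28]
213 [17, 20, 16, 28, 49, 66, 68, 67, 67, 67, 66, 69, 67, 69, 67, 67, 69, 71, 69, 66, 69, 69, 68, 61, 36, 27, 22, 28]
```

Call:
move_arm(
  xyz=[
    [0,-0.0016,0.02],
    [0,0,0.03],
    [0,0,0.02],
    [0,0,0.003],
    [0,0,0],
    [0,0,0],
  ],
  twist=[0,0,0,0,0,0],
  hand=[-1,-1,-1,-1,-1,-1],
)

```text
t: 6.9
tool_pos: [0.5943, -0.0633, 0.0786]
eef_rot: [-180.0, 0.1, -174.6]
contact_force: [0.1, 0.3, -0.6]
gripper_width: 0.0097
```

```bash
python3 step.py .5933 -.0618 .048 -174.55
python3 - <<'E'
from w import *
d=ctrl.get_image('wrist'); save('w4',d['frame']); pickle.dump(d,open('w4.pkl','wb'))
crop('w4c',d['frame'],240,80,440,230,4)
s=ctrl.sense();print(proj(d,np.r_[s['tool_pos'][:2],s['tool_pos'][2]-.036]))
E
```

```text
pos [ 0.5943 -0.0633  0.0786] [-1.7997e+02  8.0000e-02 -1.7456e+02] F [ 0.09  0.26 -0.61] w 0.009658353136826196 t 6.9
delta tool [0.0009 0.0016 0.0306] twist -0.0001
[[319.35899363 219.63384143]]
```

View pics/w4c.png

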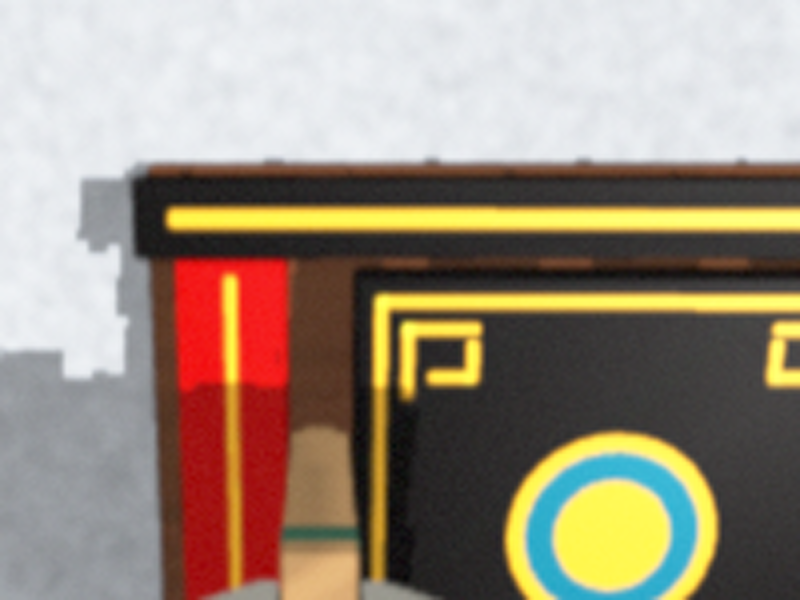

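Call:
move_arm(
  xyz=[
    [0,0,0.006],
    [0,0,0.006],
    [0,0,0.006],
    [0,0,0.004],
    [0,0,0],
  ],
  twist=[0,0,0,0,0],
  hand=[-1,-1,-1,-1,-1],
)

```text
t: 7.58
tool_pos: [0.5936, -0.0632, 0.0552]
eef_rot: [180.0, -0.0, -174.6]
contact_force: [-0.2, -0.0, -0.6]
gripper_width: 0.0101
```

Call:
move_arm(
  xyz=[
    [0,0,0.003],
    [0,0,0.003],
    [0,0,0.0015],
    [0,0,0],
    [0,0,0],
  ],
  twist=[0,0,0,0,0],
  hand=[-1,-1,-1,-1,-1],
)

```text
t: 8.2
tool_pos: [0.5939, -0.0632, 0.0482]
eef_rot: [-180.0, 0.0, -174.5]
contact_force: [-0.7, 0.2, 0.3]
gripper_width: 0.0097
```

Call:
move_arm(
  xyz=[
    [0,0,0.001],
    [0,0,0.0005],
    [0,0,0],
  ],
  twist=[0,0,0],
  hand=[-1,-1,-1],
)

```text
t: 8.57
tool_pos: [0.594, -0.0632, 0.0476]
eef_rot: [-180.0, 0.0, -174.6]
contact_force: [-2.4, 1.2, 9.2]
gripper_width: 0.0099
```

Call:
move_arm(
  xyz=[
    [0,0,0],
    [0,0,0],
    [0,0,0],
    [0,0,0],
    [0,0,0],
    [0,0,0],
  ],
  twist=[0,0,0,0,0,0],
  hand=[0,0,0,0,0,0],
)

```text
t: 9.32
tool_pos: [0.5938, -0.0632, 0.0466]
eef_rot: [-180.0, 0.0, -174.6]
contact_force: [-0.2, 0.3, -0.5]
gripper_width: 0.0467
```

Call:
move_arm(
  xyz=[
    [0,0,-0.01],
    [0,0,-0.03],
    [0,0,-0.04],
    [0,0,-0.03],
    [0,0,0],
    [0,0,0],
  ],
  twist=[0,0,0,0,0,0],
  hand=[0,0,0,-1,-1,-1],
)

```text
t: 10.07
tool_pos: [0.5934, -0.0631, 0.156]
eef_rot: [180.0, -0.0, -174.5]
contact_force: [-0.7, -0.2, -0.1]
gripper_width: 0.0211
```

```bash
python3 step.py .5866 -.007 .16 -174.55
python3 - <<'E'
from w import *
d=ctrl.get_image('wrist'); save('w5',d['frame']); pickle.dump(d,open('w5.pkl','wb'))
crop('w5c',d['frame'],270,90,470,240,4)
E
```

```text
pos [ 0.5934 -0.0631  0.156 ] [ 1.7999e+02 -5.0000e-02 -1.7455e+02] F [-0.66 -0.16 -0.12] w 0.02112513042532716 t 10.075
delta tool [ 0.0014  0.0565 -0.0039] twist 0.0
```

View pics/w5c.png

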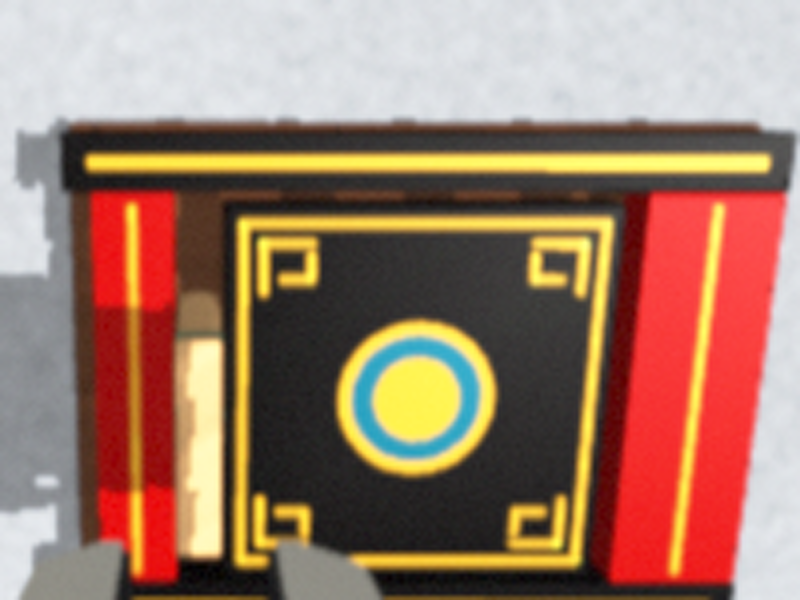

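Call:
move_arm(
  xyz=[
    [0.0014,0.028,0],
    [0,0.0285,0],
    [0,0,0.03],
    [0,0,0.03],
    [0,0,0.03],
    [0,0,0.02],
    [0,0,0],
    [0,0,0],
  ],
  twist=[0,0,0,0,0,0,0,0],
  hand=[-1,-1,-1,-1,-1,-1,-1,-1],
)

```text
t: 11.12
tool_pos: [0.5872, -0.0071, 0.0469]
eef_rot: [-180.0, 0.0, -174.6]
contact_force: [0.0, 0.1, 0.4]
gripper_width: 0.0002
```

```bash
python3 step.py .5866 -.007 .030 -174.55
```

```text
pos [ 0.5872 -0.0071  0.0469] [-180.      0.   -174.55] F [0.03 0.12 0.41] w 0.00024683837302939067 t 11.125
delta tool [0.0005 0.0002 0.0169] twist -0.0
```

Call:
move_arm(
  xyz=[
    [0,0,0.004],
    [0,0,0.004],
    [0,0,0.003],
    [0,0,0.003],
    [0,0,0.001],
    [0,0,0],
    [0,0,0],
  ],
  twist=[0,0,0,0,0,0,0],
  hand=[-1,-1,-1,-1,-1,-1,-1],
)

```text
t: 12.0
tool_pos: [0.5871, -0.0071, 0.0319]
eef_rot: [-180.0, 0.0, -174.6]
contact_force: [-1.9, 0.2, 5.2]
gripper_width: 0.0003
```

Call:
move_arm(
  xyz=[
    [0,0,0.001],
    [0,0,0.001],
    [0,0,0.001],
    [0,0,0],
    [0,0,0],
  ],
  twist=[0,0,0,0,0],
  hand=[-1,-1,-1,-1,-1],
)

```text
t: 12.62
tool_pos: [0.5872, -0.0071, 0.0301]
eef_rot: [-180.0, 0.0, -174.5]
contact_force: [-8.1, 0.9, 20.6]
gripper_width: 0.0006
```

Run:
```python
from w import *
for n in ['wrist','scene']:
    d=ctrl.get_image(n); pickle.dump(d,open(n+'6.pkl','wb'))
    crop(n+'6c',d['frame'],*((240,70,440,220,4) if n=='wrist' else (150,130,350,270,4)))
s=ctrl.sense(); print(s['t'],s['tool_pos'],s['contact_force'],s['moment'])
```

```text
12.725 [ 0.58718769 -0.00708375  0.03017605] [-8.01443592e+00  3.87256220e-04  1.95589786e+01] [0.15657532 1.494551   0.01344769]
```

View pics/wrist6c.png

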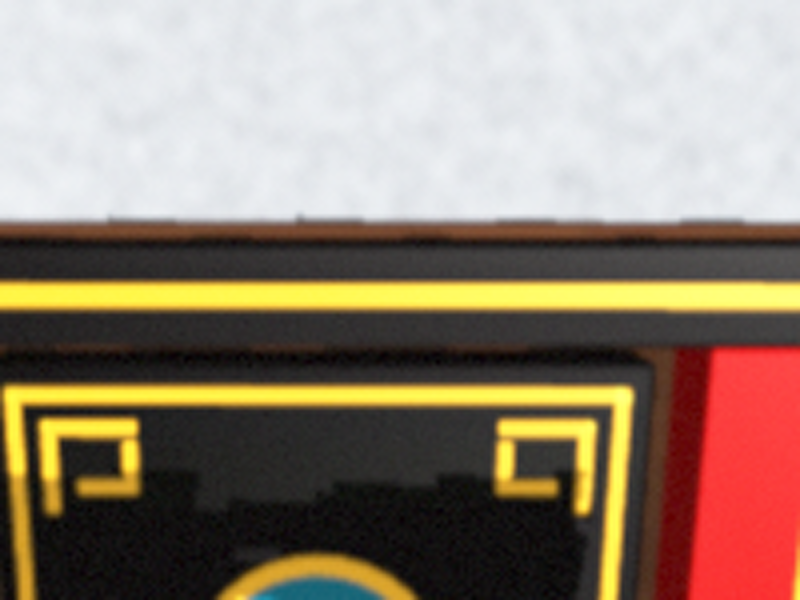

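View pics/scene6c.png

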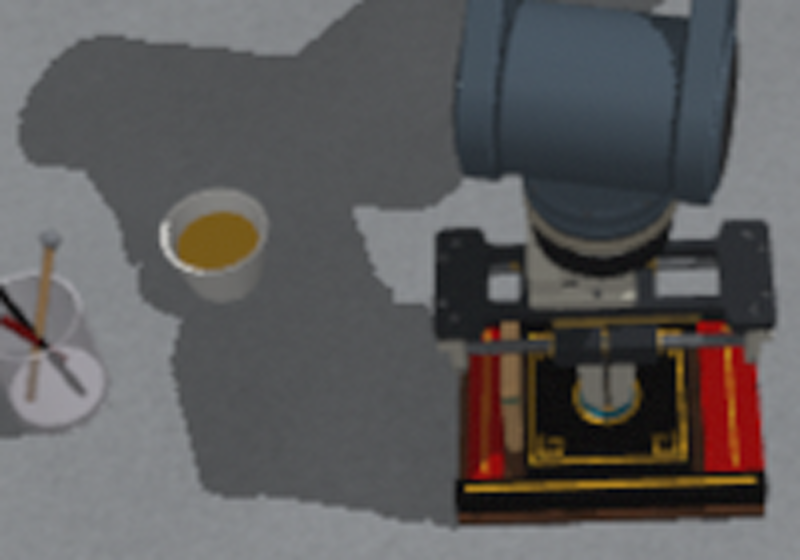

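```bash
python3 -c "
from h import *
print(ctrl.hand_in()); s=ctrl.sense(); print(s['t'],s['tool_pos'],s['contact_force'])"
```

```text
the job is handed in; nothing more can be done
None
the job is handed in; nothing more can be done
```

I took the spacer from its stand, slid it upright into the wide gap beside the slim rail and let go. I then pressed the tile down at its centre with the shut fingers, and handed in while still pressing, at t ≈ 12.7 s. `hand_in()` gave no verdict.

**Last checks:**
- **Spacer:** it met the deck with about 9 N at TCP z = 0.0476, which agrees with the grip height from the stand. Pictures after release, and again during the press, show it upright in the gap with the gripper clear of it.
- **Tile:** the fingertips are at z = 0.0302 (flush is 0.030), pressing with about 20 N. That is well above the roughly 7.5 N that brings it flush, so the tile is on its hard stop. It looks level in the pictures; I did not measure its tilt.
- **Cup and jar:** both appear untouched in the last scene picture. The tin is outside that crop, but the arm made no contact near it.

**What disagreed or looked off:**
- My first reading of the gap from the wrist camera was 11.5 mm, below the stated 12.5 to 14.5 mm. Measuring from the tile's ring gave about 12.3 mm. I aimed for the middle of the gap, and the spacer went in without noticeable force.
- The press also shows a sideways force of about 8 N along x, probably friction on the tile. I left it as it was.

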